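# Hold the stencil frame open for the print inspection camera

### The job

A board has just been printed in the stencil printer: stand the small web camera upright on the middle of the green tin's white lid, with its lens facing the board in the printer, and let go of it, leaving the tin where it stands. Then take the printer's stencil frame by its black grip tab, raise it to 40 degrees from closed without letting it drop, and keep holding it still at that angle for at least two seconds so that the camera can picture the print and the stencil's underside; the frame falls shut if released, so finish the program while still holding it there. Leave the tools and other things on the desk undisturbed.

Things in the scene. Friction and masses are not known exactly. Their poses are not given: they have to be found in the camera images.
- camera_mid (a point): Small black web camera, 60 g, on the desk before a fixed microscope (0.33 m high; its head is at x 0.52 to 0.6, y 0.2 to 0.3). This point: middle of the camera's head, 34 mm above the middle of its flat 34 x 36 mm foot. Head: 46 mm wide along y (grip its two side faces), 26 mm deep, 15 mm below to 15 mm above this point. z up; the lens (round, grey ring) looks along -x.
- tin_top (a point): Green tin with a flat white lid, upright on the desk to the right of the printer and a little nearer the robot, loose, 0.14 kg, 64 mm in diameter, 93 mm high. This point is the centre of the lid's flat top; z up. Farther back (x over 0.61, y under -0.17) a wall shelf hangs 0.53 m above the desk: keep the arm in front of it.
- print_center (a point): Middle of the printed green board on the nest inside the stencil printer, under the stencil, 45 mm above the desk. The printer is a fixed grey base plate, 190 x 190 mm, with an aluminium-framed steel stencil hinged along its far edge. Axes are the printer's: +x from the grip tab to the hinge, y along the hinge (to the left), z up.
- frame_hinge (a point): Middle of the stencil frame's hinge axis, at the printer's far edge, 52 mm above the desk; the axis runs along this point's y. x points away from the grip tab.
- grip_tab (a point): Middle of the black grip tab's rounded end (a disc 22 mm across with flat sides 22 mm apart along y), at the middle of the stencil frame's near edge, 195 mm from the hinge axis and, when closed, 52 mm over the desk, free below. The frame's edge (10 mm thick) begins 30 mm behind it. Gripped by its flat sides it turns between the fingers as the frame swings. Axes turn with the frame.
- stencil_frame (a joint): Angle of the stencil frame in rad: 0 closed (level), growing as the near edge is raised, up to 1.75; 40 degrees is 0.70. The frame weighs about 0.35 kg, has a free hinge without brake and falls shut when released.
- squeegee: wooden-handled steel squeegee, 120 mm long, lying on the desk in front of the printer; to be left alone
- paste_syringe: cream-coloured paste syringe, 135 mm long, lying near the front edge of the desk; to be left alone
- cutters_red: small cutters with red handles, 108 mm long, lying near the front edge of the desk; to be left alone
- screw_tray: small dark tray of screws, 60 x 90 x 16 mm, on the right of the desk; to be left alone
- solder_wick_pack: flat green and white pack, 60 x 115 x 14 mm, on the right of the desk; to be left alone
Not all that is in view belongs to the job. Leave any orange or purple look-alike of the part that bears camera_mid alone.

How it is judged:
On the way, in this order (a step that is already met when the one before it is completed fails the run):
1. the web camera stands released on the tin's lid, its lens towards the board, while the stencil frame is still closed (contact force between camera and tin above 0.15 N and horizontal distance between camera_mid and tin_top below 0.018 m and z of camera_mid in the frame of tin_top between 0.028 and 0.042 m and angle between camera_mid's own z axis and vertical below 0.12 rad and angle between tin_top's own z axis and vertical below 0.08 rad and x of print_center in the frame of camera_mid below -0.08 m and y of print_center in the frame of camera_mid between -0.055 and 0.055 m and contact force between each of the fingers, the arm and camera below 0.05 N and linear speed of camera below 0.03 m/s and value of joint stencil_frame below 0.1 rad), for 0.3 s.
2. the stencil frame is held still by the fingers, 34 to 46 degrees open, for two seconds (value of joint stencil_frame between 0.593 and 0.803 rad and velocity of joint stencil_frame between -0.15 and 0.15 rad/s and contact force between the fingers and stencil_frame above 1 N and contact force between each of camera, tin, squeegee, paste_syringe, cutters_red, screw_tray, solder_wick_pack and stencil_frame below 0.05 N), for 2 s.
At the end, for the whole second after the job is handed in: The stencil frame is still held by the fingers, at rest at 40 degrees open (within 6 degrees) and carried by nothing else; the web camera stands free and upright on the tin's lid, within 18 mm of its centre, its line of sight passing within 55 mm of the board's middle (all of step 2 and contact force between camera and tin above 0.15 N and horizontal distance between camera_mid and tin_top below 0.018 m and z of camera_mid in the frame of tin_top between 0.028 and 0.042 m and angle between camera_mid's own z axis and vertical below 0.12 rad and angle between tin_top's own z axis and vertical below 0.08 rad and x of print_center in the frame of camera_mid below -0.08 m and y of print_center in the frame of camera_mid between -0.055 and 0.055 m and contact force between each of the fingers, the arm and camera below 0.05 N and linear speed of camera below 0.03 m/s); the arm keeps its last pose, push and grip.
It fails at once if the stencil frame is let fall (faster than 1.5 rad/s downward) (velocity of joint stencil_frame below -1.5 rad/s).
It fails at once if the tin is pushed more than 25 mm from where it stood (distance of tin_top from where it was at the start of the episode above 0.025 m).
It fails at once if a bystander is moved more than 20 mm (distance of any of squeegee, paste_syringe, cutters_red, screw_tray, solder_wick_pack from where it was at the start of the episode above 0.02 m).
It also fails if it takes over 64 s, if anything falls off the work surface, if the arm or the gripper's body presses on something with over 40 N, if the wrist force passes 120 N, or if a joint passes its speed limit or range.

### The arm

A 6-joint arm with a two-finger parallel gripper is mounted at the origin on a cart in front of the work surface, level with it; the furniture and walls round the work are solid. World frame = base frame: x ahead of the robot, y to its left, z up, the work surface at z = 0. Lengths are in m, angles in rad, forces in N, time in s.
With the tool pointing down it reaches from about 0.3 to 0.775 m from the base axis. Payload 14.6 kg.
Tool frame: the origin (TCP) lies on the centre line of the jaws, within the pads' length; the fingertips stand env.tcp_to_tips ahead of it and the grasp point (between the pads) lies 3 mm ahead of it (env.tcp_to_tips is the distance from the TCP to the fingertips, in m); z points along the fingers, y is the direction in which the jaws open and shut (so a half turn about z gives the same grasp; the last joint's range is limited). The gripper opens to 94 mm and grips with 3 to 60 N. Pads are 16 mm wide; open, the fingers measure 119 mm over their backs; the gripper's body (75 mm by 177 mm) begins 78 mm behind the grasp point.
Start: joints at [-1.217, 0.3, 1.521, -0, 1.321, -0.067], TCP at [0.225, -0.502, 0.201] pointing down, gripper open.
Joint ranges: [-3.03, 3.03], [-0.79, 2.21], [0.23, 2.52], [-1.04, 4.18], [0, 3.07], [-2.55, 2.55]. Speed limits (rad/s): [2.22, 2.22, 2.57, 3.14, 3.14, 3.14].

### API

Orientations are given as a unit quaternion [w, x, y, z].
In Python, from station import env, optics gives the robot as it stands.
- The arm moves only by the shell command python3 -m inch 'ROWS' [OPENING] [FORCE]. ROWS is JSON, a list of rows, each an object of numbers: "dx", "dy", "dz": the shift along the tool's x, y, z normalised to -1 to 1, where 1 is 400 mm; "wx", "wy", "wz": the turn, a rotation vector about the tool's x, y, z normalised to -1 to 1, where 1 is pi/4 rad. In form: [{"dx": .., "dy": .., "dz": .., "wx": .., "wy": .., "wz": ..}, ...]. A call has 1 to 5 rows; each row shifts and turns the commanded pose from where the row before left it, along the tool's axes as they then stand; what a row does not reach is not made up. A row lasts 1/8 s, in which the tool goes at most 62.5 mm and 10.7 degrees, less where a joint would pass 70% of its speed; a pose out of reach is approached as far as the arm can. A call with a number of a shift or a turn outside -1 to 1 is refused whole. A call with a gripper value outside its range is refused whole. OPENING is the closure, from 0 (fully open) to 1 (shut), set as the call begins (- or left out, the last holds). The fingers move at their own pace and stop on an object; FORCE is the grip in N (left out, the last holds). Time passes only in rows, so rows that do not move let the fingers close. It gives the time, the measured TCP pose, the force and the opening at its end, in the units of the state.
- env.sense(): the state, without advancing time (a new reading comes with each control period).
- optics.capture(name): name is "scene" or "top" or "wrist"; returns a dict with "pixels" (400x640x3 uint8, red, green, blue), "z_map" (400x640 float32, m along the optical axis (not along the pixel's ray), 0 where there is no reading), "vertical_fov" (degrees; the focal length in pixels is half the picture's height over the tangent of half this angle, whatever the lens; pixels are square), "cx", "cy" (the principal point, pixels), "eye" and "rotation" of the camera in the world. Camera axes: x right, y down, z forward; pixel columns grow to the right and rows downward; lengths in m; the calibration is good to about 2 mm. A picture is of the moment at which its call begins.
- env.finish_job(): hands the job in, once; it reports no verdict.
The state is a dict: "time": time; "q": joint angles; "qvel": joint speeds; "tau": joint torques, N m; "eef_pos": TCP position; "ee_rot": TCP orientation; "force": force on the tool from outside, world axes, zero at the start; "wrist_torque": the same for the moment, N m; "gripper_width": finger opening in m.
Only numpy, scipy, OpenCV 4.12 (cv2) and the standard library are available. Lean on these libraries where they do the work, as an engineer would, in place of code of your own. Each camera call takes 0.05 s, during which the arm holds its last target.

## Working session

There is one attempt and no reset: what is moved stays moved. The work goes in short steps, Python scripts to look and compute and a shell command to move; the robot and the scene stay as the last step left them, time stands still between calls to the robot, and variables do not carry over. Pictures are saved under pics/ and viewed, and the job is handed in when it is done.

```bash
ls; mkdir -p pics; cat > h.py <<'E'
import numpy as np, cv2
from station import env, optics
def cap(n,save=None):
    c=optics.capture(n)
    if save: cv2.imwrite('pics/'+save,c['pixels'][:,:,::-1])
    return c
def f(c): return 200/np.tan(np.radians(c['vertical_fov'])/2)
def cloud(c):
    v,u=np.mgrid[0:400,0:640]; z=c['z_map']; F=f(c)
    p=np.stack([(u-c['cx'])/F*z,(v-c['cy'])/F*z,z],-1)
    return p@np.array(c['rotation']).T+np.array(c['eye'])
def ray(c,u,v,h):
    d=np.array(c['rotation'])@np.array([(u-c['cx'])/f(c),(v-c['cy'])/f(c),1]); e=np.array(c['eye'])
    return e+d*(h-e[2])/d[2]
E
python3 - <<'E'
from h import *
s=env.sense();print(s, env.tcp_to_tips)
for n in['scene','top','wrist']:
    c=cap(n,n+'0.png');print(n,c['vertical_fov'],c['cx'],c['cy'],c['eye'],c['rotation'])
E
```

```text
pics
{'time': 0.0, 'q': array([-1.21661348e+00,  3.00475464e-01,  1.52157173e+00, -1.71408879e-05,
        1.32070235e+00, -6.66152742e-02]), 'qvel': array([-9.67243652e-04,  3.08015888e-03,  6.29799966e-04,  6.41425707e-05,
       -1.27926287e-03,  3.45375763e-04]), 'tau': array([-6.06427311e-04, -5.31804621e+01, -3.52736878e+01,  7.07556750e-02,
        2.44296261e-02, -1.23195082e-04]), 'eef_pos': array([ 0.22456212, -0.50177653,  0.2001879 ]), 'ee_rot': array([-5.71283192e-04,  9.77947041e-01,  2.08852223e-01, -9.11011892e-05]), 'force': array([ 0.72237277, -0.96182522, -0.31957042]), 'wrist_torque': array([-0.0092291 , -0.02920147, -0.04212291]), 'gripper_width': 0.0936127106590243} 0.022
scene 57.33292656048138 318.24687778126446 200.37528697859722 [-0.28599162  0.45339146  0.83392952] [ 0.19851182 -0.40731203  0.80197874 -0.38925579]
top 43.05073403705116 324.95959349011196 201.16186572377256 [ 0.24896366 -0.09573674  1.3404808 ] [-0.0740831   0.73341849 -0.67224495  0.06852542]
wrist 68.51301596650572 321.45837492650395 202.78508097248672 [ 0.28968819 -0.47417058  0.38459108] [ 0.10211655  0.83301938 -0.53958257 -0.06709377]
```

```bash
python3 - <<'E'
s=open('h.py').read()
s=s.replace("np.array(c['rotation'])","R(c)").replace("def f(c)","from scipy.spatial.transform import Rotation as Ro\ndef R(c):\n    q=np.array(c['rotation']); return Ro.from_quat(q[[1,2,3,0]]).as_matrix()\ndef f(c)")
open('h.py','w').write(s)
E
cat h.py|tail -12
```

```text
return c
from scipy.spatial.transform import Rotation as Ro
def R(c):
    q=np.array(c['rotation']); return Ro.from_quat(q[[1,2,3,0]]).as_matrix()
def f(c): return 200/np.tan(np.radians(c['vertical_fov'])/2)
def cloud(c):
    v,u=np.mgrid[0:400,0:640]; z=c['z_map']; F=f(c)
    p=np.stack([(u-c['cx'])/F*z,(v-c['cy'])/F*z,z],-1)
    return p@R(c).T+np.array(c['eye'])
def ray(c,u,v,h):
    d=R(c)@np.array([(u-c['cx'])/f(c),(v-c['cy'])/f(c),1]); e=np.array(c['eye'])
    return e+d*(h-e[2])/d[2]
```

View pics/scene0.png

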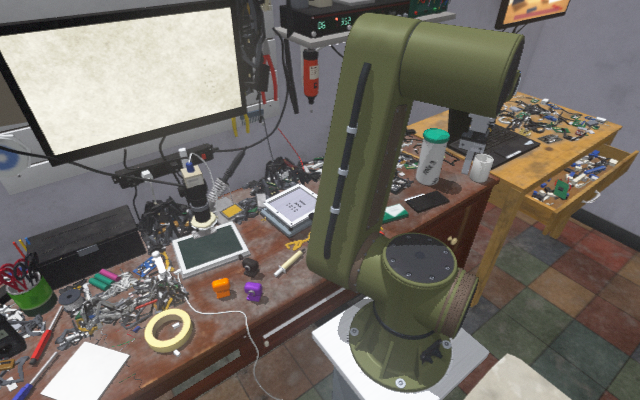

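View pics/top0.png

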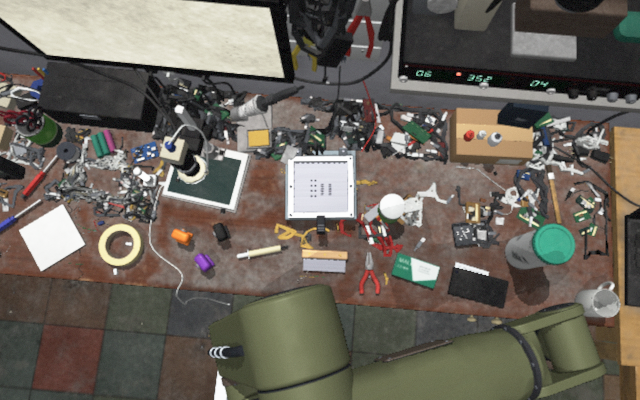

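View pics/wrist0.png

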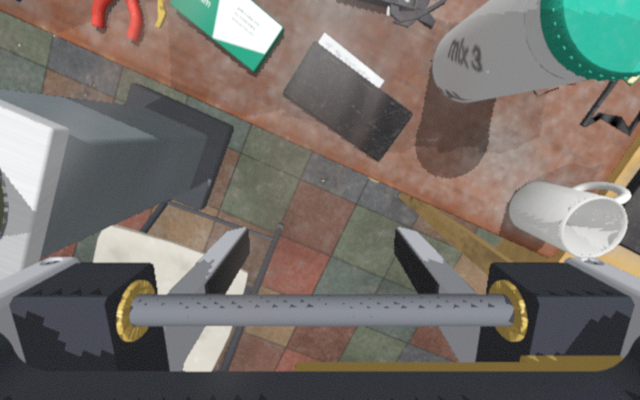

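Top view: black web camera at (221,232), with look-alikes orange (181,237) and purple (205,262). The white lid is at (391,206). The big white can with a green lid at (553,243) is not the tin. The printer is at (320,187) with its tab at (321,224). I'll crop close to check and measure.

```bash
python3 - <<'E'
from h import *
c=cap('top'); im=c['pixels'][:,:,::-1]
a=cv2.resize(im[210:280,160:260],None,fx=4,fy=4,interpolation=2)
b=cv2.resize(im[140:280,270:430],None,fx=4,fy=4,interpolation=2)
cv2.imwrite('pics/ca.png',a);cv2.imwrite('pics/cb.png',b)
s=cap('scene');i2=s['pixels'][:,:,::-1]
cv2.imwrite('pics/cc.png',cv2.resize(i2[170:310,170:330],None,fx=5,fy=4,interpolation=2)[:, :800])
P=cloud(c)
for u,v in[(221,232),(391,206),(321,224),(320,187),(181,237),(205,262),(320,260)]:print(u,v,P[v,u].round(4))
m=(abs(P[...,2]-.093)<.006)&(P[...,0]>.3)
# lid: white
g=im.min(2)>150; m2=(g).astype(np.uint8); m2[:, :370]=0;m2[:,410:]=0;m2[:190]=0;m2[225:]=0
n,l,st,ce=cv2.connectedComponentsWithStats(m2);k=1+np.argmax(st[1:,4]);print(st[k],ce[k],ray(c,*ce[k],.093))
pl=P[l==k];print(np.median(pl,0))
# webcam by depth
w=P[215:250,205:240].reshape(-1,3);w=w[w[:,2]>.03];print(len(w),w.min(0),w.max(0),w.mean(0))
r=cv2.minAreaRect(w[w[:,2]>.035][:,:2].astype(np.float32)*1000);print(r)
w=P[210:240,300:345].reshape(-1,3)
E
```

```text
221 232 [0.4084 0.1839 0.054 ]
391 206 [ 0.5059 -0.2407  0.0928]
321 224 [ 0.4506 -0.0692  0.0586]
320 187 [ 0.5491 -0.0578  0.0501]
181 237 [0.3875 0.2858 0.0476]
205 262 [0.3293 0.2152 0.0506]
320 260 [ 0.3631 -0.074   0.0102]
[370 193  40  30 713] [391.84291725 206.99719495] [ 0.50350522 -0.24293045  0.093     ]
[ 0.50513992 -0.24437799  0.09207057]
208 [ 0.24896366 -0.09573674  0.03110285] [0.43267851 0.21021894 1.3404808 ] [0.40196339 0.17874508 0.10252317]
((327.7708740234375, 62.27967834472656), (351.1582336425781, 37.5096321105957), 57.3962516784668)
```

View pics/ca.png

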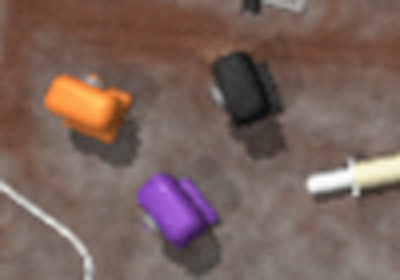

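View pics/cb.png

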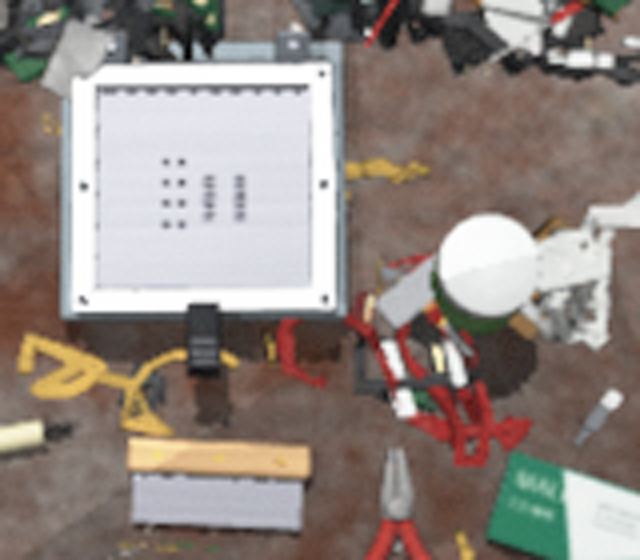

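View pics/cc.png

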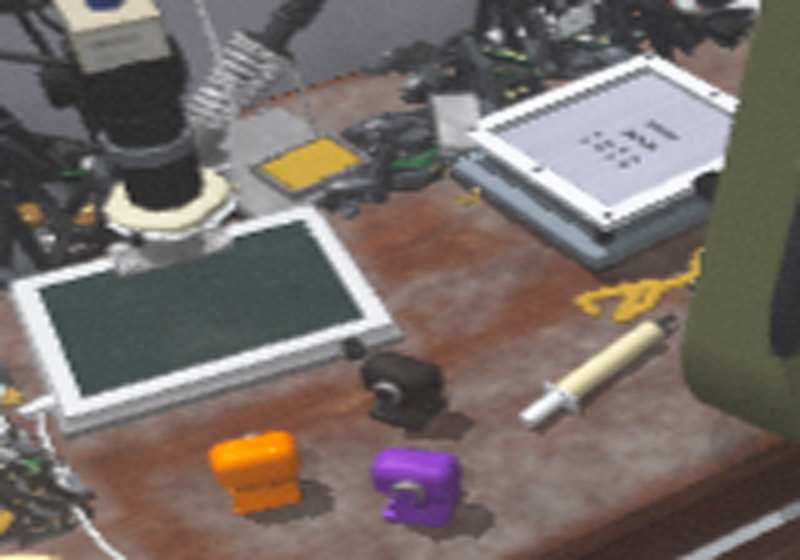

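The close crop confirms it: black camera with its grey-ringed lens pointing left (+y) and slightly toward the robot, orange and purple excluded. Now a finer measurement of every point.

```bash
cat >> h.py <<'E'
def tool():
    s=env.sense(); q=s['ee_rot']; M=Ro.from_quat(q[[1,2,3,0]]).as_matrix(); return s,M
def go(target,yaw=None):
    """print the needed shift (tool axes, units of 400mm) and the turn to (tool down, tool-x at yaw deg)"""
    s,M=tool(); d=np.array(target)-s['eef_pos']
    print('t',round(s['time'],2),'tcp',s['eef_pos'].round(4),'yaw',np.degrees(np.arctan2(M[1,0],M[0,0])).round(2),'tilt',np.degrees(np.arccos(-M[2,2])).round(2))
    print('shift units',(M.T@d/.4).round(4),'rows>=',np.ceil(np.linalg.norm(d)/.06))
    if yaw is not None:
        y=np.radians(yaw);c,n=np.cos(y),np.sin(y)
        T=np.array([[c,n,0],[n,-c,0],[0,0,-1]])
        w=Ro.from_matrix(M.T@T).as_rotvec()/(np.pi/4);print('turn units',w.round(4),'rows>=',np.ceil(np.abs(w).max()/.23))
E
python3 - <<'E'
from h import *
for n in['top','scene']:
    c=cap(n);P=cloud(c);im=c['pixels'].astype(int)
    ok=(c['z_map']>0)
    m=ok&(P[...,2]>.022)&(P[...,2]<.056)&(abs(P[...,0]-.405)<.04)&(abs(P[...,1]-.183)<.04)
    w=P[m];print(n,m.sum(),w.min(0).round(4),w.max(0).round(4))
    for lo in(.022,.04,.046):
        q=w[w[:,2]>lo];print(lo,cv2.minAreaRect((q[:,:2]*1000).astype(np.float32)))
    if n=='top':
        fr=ok&(abs(P[...,2]-.057)<.006)&(im.min(2)>200)&(abs(P[...,0]-.55)<.13)&(abs(P[...,1]+.06)<.13)
        q=P[fr];print('frame',len(q),cv2.minAreaRect((q[:,:2]*1000).astype(np.float32)),np.median(q[:,2]))
        mm=fr.astype(np.uint8);cn=max(cv2.findContours(mm,0,1)[0],key=cv2.contourArea);bx=cv2.boxPoints(cv2.minAreaRect(cn));print([ray(c,*b,.057).round(4) for b in bx])
        tb=ok&(P[...,2]>.035)&(im.max(2)<90)&(abs(P[...,1]+.068)<.03)&(P[...,0]>.42)&(P[...,0]<.475);q=P[tb];print('tab',tb.sum(),q.min(0).round(4),q.max(0).round(4),np.median(q,0));v,u=np.nonzero(tb);print(u.min(),u.max(),v.min(),v.max())
        # heights around the tin
        near=ok&(np.hypot(P[...,0]-.504,P[...,1]+.243)<.11)&(np.hypot(P[...,0]-.504,P[...,1]+.243)>.037)&(P[...,1]<-.17);print('near tin max z',np.percentile(P[near][:,2],[50,95,99,100]))
E
```

```text
top 203 [0.3875 0.1727 0.0245] [0.4331 0.2111 0.0552]
0.022 ((408.3460998535156, 194.00189208984375), (44.87666702270508, 32.328208923339844), 26.62791633605957)
0.04 ((408.65771484375, 193.7329559326172), (44.55868911743164, 31.473365783691406), 25.34654426574707)
0.046 ((409.87872314453125, 192.861083984375), (42.974098205566406, 27.121431350708008), 23.520694732666016)
frame 1754 ((550.3692016601562, -57.30786895751953), (165.32948303222656, 169.8514404296875), 5.329565525054932) 0.055357562358573364
[array([0.6233, 0.036 , 0.057 ]), array([ 0.6385, -0.1371,  0.057 ]), array([ 0.4761, -0.1494,  0.057 ]), array([0.4613, 0.0194, 0.057 ])]
tab 134 [ 0.4242 -0.079   0.0502] [ 0.4718 -0.0549  0.0702] [ 0.45139943 -0.06638885  0.05844427]
316 324 216 234
near tin max z [0.00287919 0.05003314 0.53403875 0.54701535]
scene 167 [0.386  0.1724 0.0278] [0.4285 0.21   0.0532]
0.022 ((406.3324279785156, 193.97006225585938), (44.399620056152344, 31.15220069885254), 25.271984100341797)
0.04 ((406.81500244140625, 192.8757781982422), (44.339996337890625, 28.729890823364258), 24.80145835876465)
0.046 ((408.25091552734375, 190.48484802246094), (42.42644500732422, 23.329309463500977), 38.0087890625)
```

```bash
python3 -c "
from h import *
go([.42,-.2,.32])"
```

```text
t 0.35 tcp [ 0.2246 -0.5019  0.2006] yaw 24.11 tilt 0.02
shift units [ 0.7541 -0.4896 -0.2983] rows>= 7.0
```

```bash
python3 -m inch '[{"dz":-0.15},{"dz":-0.15},{"dx":0.126,"dy":-0.0816},{"dx":0.126,"dy":-0.0816},{"dx":0.126,"dy":-0.0816}]' 0
python3 -m inch '[{"dx":0.126,"dy":-0.0816},{"dx":0.126,"dy":-0.0816},{"dx":0.126,"dy":-0.0816},{},{}]'
python3 -c "
from h import *
go([.409,.15,.30],114)"
```

```text
t 0.35 tcp [ 0.2246 -0.5019  0.2006] yaw 24.11 tilt 0.02
shift units [ 1.0865 -1.2995 -0.248 ] rows>= 12.0
turn units [-2.0000e-04 -3.0000e-04 -1.9976e+00] rows>= 9.0schema error: expected keys dx, dy, dz, wx, wy, wz
schema error: expected keys dx, dy, dz, wx, wy, wz
```

```bash
python3 -m inch '[{"dx":0,"dy":0,"dz":-0.15,"wx":0,"wy":0,"wz":0},{"dx":0,"dy":0,"dz":-0.15,"wx":0,"wy":0,"wz":0},{"dx":0.126,"dy":-0.0816,"dz":0,"wx":0,"wy":0,"wz":0},{"dx":0.126,"dy":-0.0816,"dz":0,"wx":0,"wy":0,"wz":0},{"dx":0.126,"dy":-0.0816,"dz":0,"wx":0,"wy":0,"wz":0}]' 0
python3 -m inch '[{"dx":0.126,"dy":-0.0816,"dz":0,"wx":0,"wy":0,"wz":0},{"dx":0.126,"dy":-0.0816,"dz":0,"wx":0,"wy":0,"wz":0},{"dx":0.126,"dy":-0.0816,"dz":0,"wx":0,"wy":0,"wz":0},{"dx":0,"dy":0,"dz":0,"wx":0,"wy":0,"wz":0}]'
python3 -c "
from h import *
go([.40,.16,.30],114)"
```

```text
time: 0.98
eef_pos: [0.3233, -0.3492, 0.3208]
ee_rot: [0.0, 0.978, 0.209, 0.0]
force: [-0.0, 0.1, -0.4]
gripper_width: 0.0938
time: 1.48
eef_pos: [0.4221, -0.1969, 0.3208]
ee_rot: [-0.0, 0.977, 0.211, 0.0]
force: [-0.4, -0.0, 0.0]
gripper_width: 0.0942
t 1.48 tcp [ 0.4221 -0.1969  0.3208] yaw 24.4 tilt 0.02
shift units [ 0.3183 -0.8353  0.0522] rows>= 6.0
turn units [ 2.0000e-04 -4.0000e-04 -1.9911e+00] rows>= 9.0
```

Tracking is precise. I'll move across to the camera, then turn.

```bash
python3 -m inch '[{"dx":0.053,"dy":-0.139,"dz":0,"wx":0,"wy":0,"wz":0},{"dx":0.053,"dy":-0.139,"dz":0,"wx":0,"wy":0,"wz":0},{"dx":0.053,"dy":-0.139,"dz":0,"wx":0,"wy":0,"wz":0},{"dx":0.053,"dy":-0.139,"dz":0,"wx":0,"wy":0,"wz":0},{"dx":0.053,"dy":-0.139,"dz":0,"wx":0,"wy":0,"wz":0}]'
python3 -m inch '[{"dx":0.053,"dy":-0.139,"dz":0.05,"wx":0,"wy":0,"wz":0},{"dx":0,"dy":0,"dz":0,"wx":0,"wy":0,"wz":-0.222},{"dx":0,"dy":0,"dz":0,"wx":0,"wy":0,"wz":-0.222},{"dx":0,"dy":0,"dz":0,"wx":0,"wy":0,"wz":-0.222},{"dx":0,"dy":0,"dz":0,"wx":0,"wy":0,"wz":-0.222}]'
python3 -m inch '[{"dx":0,"dy":0,"dz":0,"wx":0,"wy":0,"wz":-0.222},{"dx":0,"dy":0,"dz":0,"wx":0,"wy":0,"wz":-0.222},{"dx":0,"dy":0,"dz":0,"wx":0,"wy":0,"wz":-0.222},{"dx":0,"dy":0,"dz":0,"wx":0,"wy":0,"wz":-0.222},{"dx":0,"dy":0,"dz":0,"wx":0,"wy":0,"wz":-0.215}]'
python3 -c "
from h import *
go([.409,.19,.30],114)
c=cap('wrist','w1.png');cap('top','t1.png')"
```

```text
time: 2.1
eef_pos: [0.4035, 0.0983, 0.321]
ee_rot: [0.0, 0.978, 0.208, 0.0]
force: [0.6, -0.6, 0.3]
gripper_width: 0.0941
time: 2.72
eef_pos: [0.4008, 0.1557, 0.3008]
ee_rot: [0.0, 0.846, 0.532, -0.0]
force: [-1.0, 0.1, -0.0]
gripper_width: 0.0935
time: 3.35
eef_pos: [0.4008, 0.1556, 0.3009]
ee_rot: [0.0, 0.545, 0.839, -0.0]
force: [0.6, 0.2, -0.7]
gripper_width: 0.0939
t 3.35 tcp [0.4008 0.1556 0.3009] yaw 113.97 tilt 0.01
shift units [0.0703 0.0536 0.0021] rows>= 1.0
turn units [ 0.      0.0002 -0.0007] rows>= 1.0
```

View pics/w1.png

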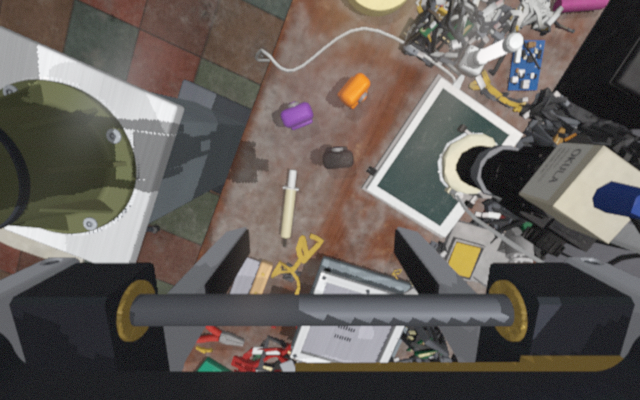

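The wrist view shows the black camera at (339,157), the orange one at (355,91) and the purple one at (297,115), with nothing under the jaws. Next, refine its pose from this view.

```bash
python3 - <<'E'
from h import *
c=cap('wrist');P=cloud(c);im=c['pixels']
m=(c['z_map']>0)&(P[...,2]>.022)&(P[...,2]<.06)&(abs(P[...,0]-.405)<.05)&(abs(P[...,1]-.185)<.05)
w=P[m];print(m.sum(),w.min(0).round(4),w.max(0).round(4))
for lo in(.022,.035,.042,.046):
    q=w[w[:,2]>lo];print(lo,len(q),q.mean(0),cv2.minAreaRect((q[:,:2]*1000).astype(np.float32)))
cv2.imwrite('pics/w1c.png',cv2.resize(im[130:185,305:375,::-1],None,fx=9,fy=9,interpolation=2))
E
```

```text
563 [0.3898 0.1702 0.0273] [0.4353 0.2085 0.0512]
0.022 563 [0.41161869 0.19121135 0.04684605] ((411.84234619140625, 192.18740844726562), (45.38471603393555, 32.093505859375), 28.25249671936035)
0.035 555 [0.4117202  0.19107561 0.047073  ] ((411.8423767089844, 192.18734741210938), (45.38471603393555, 32.09334182739258), 28.25249671936035)
0.042 510 [0.41222945 0.19033252 0.0477083 ] ((412.2358093261719, 191.4442596435547), (45.072078704833984, 29.08144760131836), 27.93890953063965)
0.046 422 [0.41290222 0.18996936 0.04846411] ((412.7859191894531, 189.5839385986328), (42.92087173461914, 23.262060165405273), 28.49609375)
```

View pics/w1c.png

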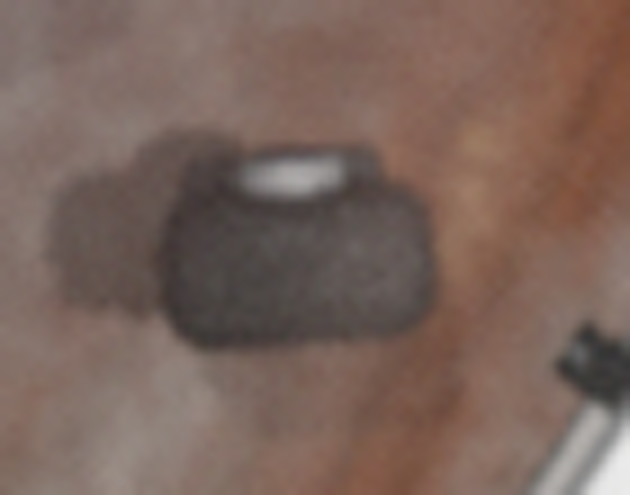

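```bash
python3 - <<'E'
from h import *
go([.411,.190,.11],116)
c=cap('top');P=cloud(c);ok=c['z_map']>0
a=np.radians(26)
for t in(-.062,-.055,-.047,.047,.055,.062,.07):
    x,y=.411+t*np.cos(a),.190+t*np.sin(a)
    m=ok&(np.hypot(P[...,0]-x,P[...,1]-y)<.012);print(t,x,y,m.sum(),P[m][:,2].max() if m.any() else 0)
E
```

```text
t 3.5 tcp [0.4007 0.1558 0.3008] yaw 113.49 tilt 0.01
shift units [0.0682 0.0576 0.4771] rows>= 4.0
turn units [-0.      0.0001 -0.0558] rows>= 1.0
-0.062 0.3552747691294516 0.1628209888990772 328 0.6000751917938275
-0.055 0.3615663274535458 0.16588958692660075 440 0.607085606483343
-0.047 0.3687566798239391 0.16939655610091336 427 0.6122157347577545
0.047 0.45324332017606084 0.21060344389908664 57 0.006484715292076837
0.055 0.4604336725464542 0.21411041307339926 59 0.4494384000009174
0.062 0.46672523087054835 0.2171790111009228 65 0.4494384000009174
0.07 0.4739155832409417 0.22068598027523542 56 0.4494384000009174
```

```bash
python3 - <<'E'
from h import *
c=cap('wrist');P=cloud(c);ok=c['z_map']>0
a=np.radians(26)
for t in(-.062,-.055,-.047,.047,.055,.062,.07,.08):
  for s in (-.01,0,.01):
    x,y=.411+t*np.cos(a)-s*np.sin(a),.190+t*np.sin(a)+s*np.cos(a)
    m=ok&(np.hypot(P[...,0]-x,P[...,1]-y)<.005);print(t,s,round(x,3),round(y,3),m.sum(),P[m][:,2].max().round(4) if m.any() else 0)
E
```

```text
-0.062 -0.01 0.36 0.154 29 0.0019
-0.062 0 0.355 0.163 2501 0.4437
-0.062 0.01 0.351 0.172 29 0.0015
-0.055 -0.01 0.366 0.157 27 0.0023
-0.055 0 0.362 0.166 2441 0.4435
-0.055 0.01 0.357 0.175 29 0.0018
-0.047 -0.01 0.373 0.16 30 0.4194
-0.047 0 0.369 0.169 2351 0.4435
-0.047 0.01 0.364 0.178 30 0.0023
0.047 -0.01 0.458 0.202 834 0.4303
0.047 0 0.453 0.211 2048 0.4285
0.047 0.01 0.449 0.22 29 0.0019
0.055 -0.01 0.465 0.205 77 0.4261
0.055 0 0.46 0.214 969 0.4259
0.055 0.01 0.456 0.223 30 0.0016
0.062 -0.01 0.471 0.208 29 0.002
0.062 0 0.467 0.217 42 0.4174
0.062 0.01 0.462 0.226 32 0.0021
0.07 -0.01 0.478 0.212 42 0.0255
0.07 0 0.474 0.221 34 0.0123
0.07 0.01 0.47 0.23 28 0.0016
0.08 -0.01 0.487 0.216 39 0.0261
0.08 0 0.483 0.225 48 0.0259
0.08 0.01 0.479 0.234 38 0.0135
```

```bash
python3 -m inch '[{"dx":0.0682,"dy":0.0576,"dz":0,"wx":0,"wy":0,"wz":0},{"dx":0,"dy":0,"dz":0,"wx":0,"wy":0,"wz":-0.056},{"dx":0,"dy":0,"dz":0.14,"wx":0,"wy":0,"wz":0},{"dx":0,"dy":0,"dz":0.14,"wx":0,"wy":0,"wz":0},{"dx":0,"dy":0,"dz":0.14,"wx":0,"wy":0,"wz":0}]' 0.25
python3 -m inch '[{"dx":0,"dy":0,"dz":0,"wx":0,"wy":0,"wz":0}]'
python3 - <<'E'
from h import *
go([.411,.190,.037],116)
c=cap('wrist','w2.png');P=cloud(c)
m=(c['z_map']>0)&(P[...,2]>.022)&(P[...,2]<.06)&(abs(P[...,0]-.41)<.035)&(abs(P[...,1]-.19)<.04)
w=P[m];print(m.sum(),w.min(0).round(4),w.max(0).round(4))
for lo in(.03,.046):
    q=w[w[:,2]>lo];print(lo,len(q),q.mean(0),cv2.minAreaRect((q[:,:2]*1000).astype(np.float32)))
E
```

```text
time: 4.22
eef_pos: [0.4106, 0.1905, 0.1313]
ee_rot: [0.0, 0.53, 0.848, 0.0]
force: [0.7, 0.3, -0.3]
gripper_width: 0.0701
time: 4.35
eef_pos: [0.4091, 0.1899, 0.1304]
ee_rot: [-0.002, 0.529, 0.848, -0.003]
force: [0.9, -0.4, 1.3]
gripper_width: 0.0703
t 4.35 tcp [0.4091 0.1899 0.1304] yaw 116.09 tilt 0.37
shift units [-0.0021  0.006   0.2336] rows>= 2.0
turn units [-0.0082 -0.0008  0.0019] rows>= 1.0
1388 [0.3896 0.1707 0.028 ] [0.4361 0.2089 0.0512]
0.03 1379 [0.41140926 0.19249834 0.04651484] ((411.06304931640625, 192.2436065673828), (45.15564727783203, 31.219358444213867), 27.422950744628906)
0.046 981 [0.41277191 0.18995712 0.04854581] ((412.99285888671875, 189.52011108398438), (43.50336837768555, 23.358959197998047), 27.093257904052734)
```

View pics/w2.png

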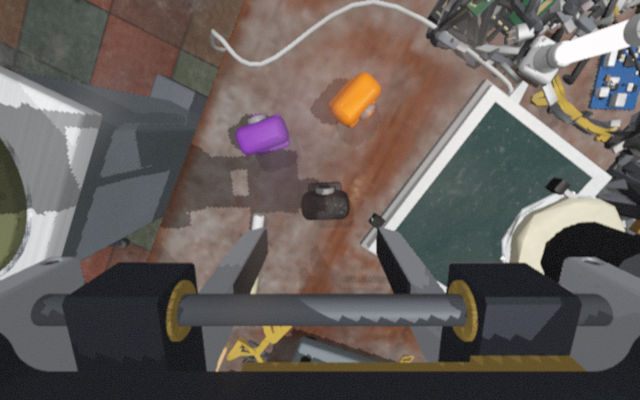

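```bash
python3 -m inch '[{"dx":0,"dy":0,"dz":0,"wx":0,"wy":0,"wz":0},{"dx":0,"dy":0,"dz":0,"wx":0,"wy":0,"wz":0}]'
python3 - <<'E'
from h import *
go([.412,.190,.037],116.5)
print(env.sense()['force'],env.sense()['wrist_torque'])
E
```

```text
time: 4.65
eef_pos: [0.4116, 0.191, 0.1347]
ee_rot: [0.001, 0.528, 0.849, 0.001]
force: [-0.2, -0.0, 0.0]
gripper_width: 0.0706
t 4.65 tcp [0.4116 0.191  0.1347] yaw 116.2 tilt 0.18
shift units [-0.0027 -0.0009  0.2443] rows>= 2.0
turn units [ 0.004   0.0004 -0.0067] rows>= 1.0
[-0.18174323 -0.023084    0.01737527] [-0.01107825 -0.1256914  -0.04427734]
```

Only settling after the stop. Descending gently.

```bash
python3 -m inch '[{"dx":-0.0027,"dy":0,"dz":0.09,"wx":0,"wy":0,"wz":0},{"dx":0,"dy":0,"dz":0.075,"wx":0,"wy":0,"wz":0},{"dx":0,"dy":0,"dz":0.05,"wx":0,"wy":0,"wz":0},{"dx":0,"dy":0,"dz":0.025,"wx":0,"wy":0,"wz":0},{"dx":0,"dy":0,"dz":0.004,"wx":0,"wy":0,"wz":0}]'
python3 -m inch '[{"dx":0,"dy":0,"dz":0,"wx":0,"wy":0,"wz":0}]'
python3 -c "
from h import *
go([.412,.190,.037],116.5);cap('wrist','w3.png')"
```

```text
time: 5.28
eef_pos: [0.4114, 0.1899, 0.0356]
ee_rot: [0.0, 0.528, 0.849, 0.0]
force: [-1.1, 0.4, -0.3]
gripper_width: 0.0703
time: 5.4
eef_pos: [0.4116, 0.1899, 0.036]
ee_rot: [0.0, 0.528, 0.849, 0.0]
force: [0.1, -0.1, -0.6]
gripper_width: 0.0704
t 5.4 tcp [0.4116 0.1899 0.036 ] yaw 116.22 tilt 0.07
shift units [-0.0002  0.001  -0.0024] rows>= 1.0
turn units [ 0.0016  0.0002 -0.0062] rows>= 1.0
```

View pics/w3.png

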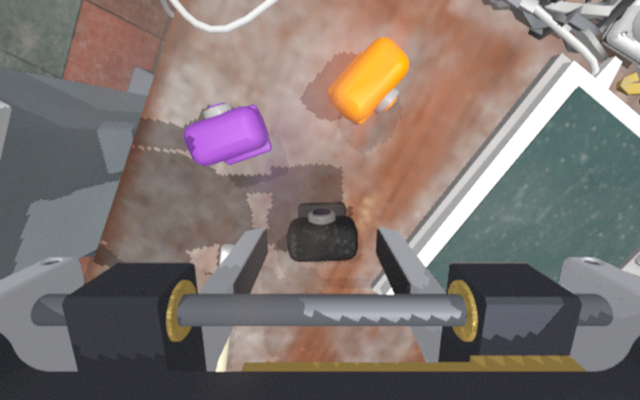

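The view shows the camera centred between the pads at (322,240). Closing.

```bash
python3 -m inch '[{"dx":0,"dy":0,"dz":0,"wx":0,"wy":0,"wz":0},{"dx":0,"dy":0,"dz":0,"wx":0,"wy":0,"wz":0},{"dx":0,"dy":0,"dz":0,"wx":0,"wy":0,"wz":0},{"dx":0,"dy":0,"dz":0,"wx":0,"wy":0,"wz":0}]' 1 15
python3 -m inch '[{"dx":0,"dy":0,"dz":-0.02,"wx":0,"wy":0,"wz":0},{"dx":0,"dy":0,"dz":-0.08,"wx":0,"wy":0,"wz":0},{"dx":0,"dy":0,"dz":-0.13,"wx":0,"wy":0,"wz":0},{"dx":0,"dy":0,"dz":-0.13,"wx":0,"wy":0,"wz":0},{"dx":0,"dy":0,"dz":-0.1,"wx":0,"wy":0,"wz":0}]'
python3 -m inch '[{"dx":0,"dy":0,"dz":0,"wx":0,"wy":0,"wz":0},{"dx":0,"dy":0,"dz":0,"wx":0,"wy":0,"wz":0}]'
python3 -c "
from h import *
cap('wrist','w4.png')
go([.47,-.2,.221],76)"
```

```text
time: 5.95
eef_pos: [0.4113, 0.1898, 0.0354]
ee_rot: [0.0, 0.528, 0.849, 0.0]
force: [0.6, -0.3, 0.9]
gripper_width: 0.044
time: 6.58
eef_pos: [0.411, 0.1897, 0.2219]
ee_rot: [0.001, 0.528, 0.849, 0.001]
force: [-0.0, -0.1, -1.5]
gripper_width: 0.0437
time: 6.82
eef_pos: [0.4107, 0.1896, 0.2186]
ee_rot: [-0.0, 0.528, 0.849, -0.0]
force: [0.3, -0.3, -1.0]
gripper_width: 0.044
t 6.88 tcp [0.4106 0.1895 0.2182] yaw 116.22 tilt 0.11
shift units [-0.9392 -0.2972 -0.0066] rows>= 7.0
turn units [-2.400e-03  6.000e-04  8.939e-01] rows>= 4.0
```

View pics/w4.png

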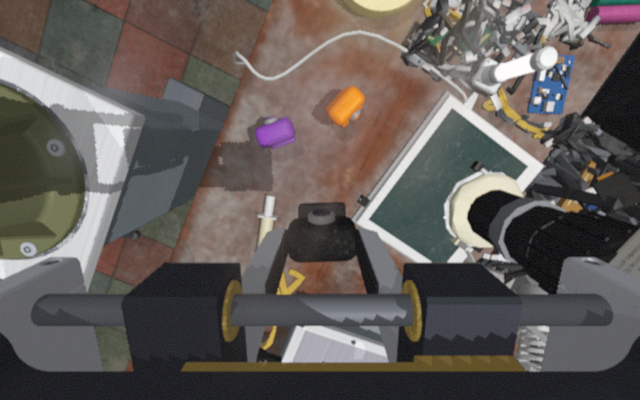

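The camera is held with its lens along tool +x. Carrying it toward the tin.

```bash
python3 -m inch '[{"dx":-0.07,"dy":-0.022,"dz":0,"wx":0,"wy":0,"wz":0},{"dx":-0.13,"dy":-0.042,"dz":0,"wx":0,"wy":0,"wz":0},{"dx":-0.14,"dy":-0.044,"dz":0,"wx":0,"wy":0,"wz":0},{"dx":-0.14,"dy":-0.044,"dz":0,"wx":0,"wy":0,"wz":0},{"dx":-0.14,"dy":-0.044,"dz":0,"wx":0,"wy":0,"wz":0}]'
python3 -m inch '[{"dx":-0.14,"dy":-0.044,"dz":0,"wx":0,"wy":0,"wz":0},{"dx":-0.11,"dy":-0.035,"dz":0,"wx":0,"wy":0,"wz":0},{"dx":-0.06,"dy":-0.02,"dz":0,"wx":0,"wy":0,"wz":0},{"dx":0,"dy":0,"dz":0,"wx":0,"wy":0,"wz":0.2},{"dx":0,"dy":0,"dz":0,"wx":0,"wy":0,"wz":0.2}]'
python3 -m inch '[{"dx":0,"dy":0,"dz":0,"wx":0,"wy":0,"wz":0.2},{"dx":0,"dy":0,"dz":0,"wx":0,"wy":0,"wz":0.2},{"dx":0,"dy":0,"dz":0,"wx":0,"wy":0,"wz":0.09},{"dx":0,"dy":0,"dz":0,"wx":0,"wy":0,"wz":0}]'
python3 - <<'E'
from h import *
go([.504,-.243,.221],76)
c=cap('wrist','w5.png');P=cloud(c);s,M=tool()
T=(P-s['eef_pos'])@M
ok=c['z_map']>0
m=ok&(abs(T[...,0])<.05)&(abs(T[...,1])<.021)&(T[...,2]<.03)&(T[...,2]>-.03)
w=T[m];print(m.sum(),w.min(0).round(4),w.max(0).round(4))
t=w[w[:,2]<-.005];print(len(t),np.percentile(t,[2,50,98],0).round(4))
v,u=np.nonzero(m);print(u.min(),u.max(),v.min(),v.max())
# lid
L=ok&(abs(P[...,2]-.093)<.008)&(abs(P[...,0]-.504)<.05)&(abs(P[...,1]+.243)<.05)&(c['pixels'].min(2)>120)
q=P[L];print('lid',len(q),np.median(q[:,2]),cv2.minEnclosingCircle((q[:,:2]*1000).astype(np.float32)) if len(q) else 0)
E
```

```text
time: 7.5
eef_pos: [0.4499, -0.0692, 0.2182]
ee_rot: [-0.001, 0.528, 0.849, -0.0]
force: [1.2, 0.1, 0.2]
gripper_width: 0.044
time: 8.12
eef_pos: [0.4692, -0.1963, 0.2177]
ee_rot: [-0.001, 0.657, 0.754, -0.0]
force: [0.1, 0.5, 0.0]
gripper_width: 0.0443
time: 8.62
eef_pos: [0.4693, -0.1959, 0.2181]
ee_rot: [-0.001, 0.787, 0.617, -0.0]
force: [0.5, 0.6, -0.2]
gripper_width: 0.0439
t 8.62 tcp [ 0.4693 -0.1959  0.2181] yaw 76.2 tilt 0.12
shift units [-0.0936  0.1122 -0.0076] rows>= 1.0
turn units [-0.0027 -0.0006  0.0045] rows>= 1.0
3610 [-0.0128 -0.021  -0.0295] [0.0189 0.021  0.0299]
2756 [[-0.0114 -0.0209 -0.0199]
 [ 0.0028  0.0002 -0.0129]
 [ 0.0155  0.02   -0.0059]]
283 353 202 266
lid 1232 0.09319264276143696 ((510.51483154296875, -243.9689483642578), 32.00017166137695)
```

View pics/w5.png

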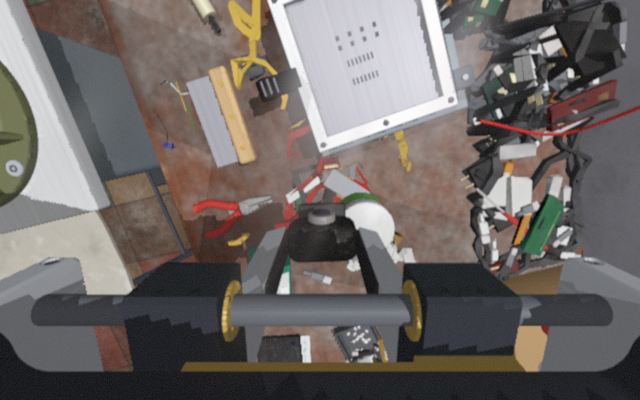

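The camera is gripped centrally. The lid estimates from the top and wrist views differ by about 6 mm in x, so I'll measure it again.

```bash
python3 - <<'E'
from h import *
for n in('top','wrist','scene'):
    c=cap(n);P=cloud(c);im=c['pixels'][:,:,::-1]
    ok=c['z_map']>0
    L=(ok&(abs(P[...,2]-.093)<.008)&(abs(P[...,0]-.507)<.045)&(abs(P[...,1]+.243)<.045)).astype(np.uint8)
    if L.sum()<30: print(n,'no');continue
    n_,l,st,ce=cv2.connectedComponentsWithStats(L);k=1+np.argmax(st[1:,4]);m=l==k
    v,u=np.nonzero(m)
    q=P[m];print(n,len(q),q.min(0).round(4),q.max(0).round(4),np.median(q[:,2]).round(4))
    # ray-based points on plane
    r=np.array([ray(c,a,b,.093)[:2] for a,b in zip(u,v)])
    print(' ray circle',cv2.minEnclosingCircle((r*1000).astype(np.float32)),'mean',r.mean(0), 'px',st[k])
    x0,y0=max(st[k][0]-20,0),max(st[k][1]-20,0)
    cv2.imwrite(f'pics/lid_{n}.png',cv2.resize(im[y0:y0+80,x0:x0+100],None,fx=6,fy=6))
E
```

```text
top no
wrist 1233 [ 0.4915 -0.27    0.0854] [ 0.5402 -0.2132  0.0953] 0.0932
 ray circle ((512.23486328125, -241.5294952392578), 32.0673713684082) mean [ 0.51837215 -0.23430028] px [ 346  201   48   46 1233]
scene no
```

```bash
python3 -m inch '[{"dx":-0.08,"dy":-0.03,"dz":-0.05,"wx":0,"wy":0,"wz":0},{"dx":-0.1,"dy":-0.04,"dz":-0.1,"wx":0,"wy":0,"wz":0},{"dx":-0.03,"dy":-0.02,"dz":-0.05,"wx":0,"wy":0,"wz":0},{"dx":0,"dy":0,"dz":0,"wx":0,"wy":0,"wz":0},{"dx":0,"dy":0,"dz":0,"wx":0,"wy":0,"wz":0}]'
python3 - <<'E'
from h import *
for n in('top','wrist'):
    c=cap(n,n+'6.png');P=cloud(c);im=c['pixels'][:,:,::-1]
    ok=c['z_map']>0
    L=(ok&(abs(P[...,2]-.093)<.008)&(abs(P[...,0]-.507)<.045)&(abs(P[...,1]+.243)<.045)).astype(np.uint8)
    if L.sum()<30: print(n,'no');continue
    n_,l,st,ce=cv2.connectedComponentsWithStats(L);k=1+np.argmax(st[1:,4]);m=l==k
    v,u=np.nonzero(m)
    q=P[m];print(n,len(q),q.min(0).round(4),q.max(0).round(4),np.median(q[:,2]).round(4))
    r=np.array([ray(c,a,b,.093)[:2] for a,b in zip(u,v)])
    print(' ray circle',cv2.minEnclosingCircle((r*1000).astype(np.float32)),'mean',r.mean(0), 'px',st[k])
E
```

```text
time: 9.45
eef_pos: [0.4148, -0.2685, 0.298]
ee_rot: [-0.001, 0.787, 0.617, -0.0]
force: [0.5, 0.5, -1.2]
gripper_width: 0.0445
top 321 [ 0.4768 -0.2647  0.0859] [ 0.5378 -0.2107  0.1006] 0.0934
 ray circle ((505.8966979980469, -241.31521606445312), 32.379905700683594) mean [ 0.5114908  -0.23389118] px [379 194  23  24 321]
wrist 1915 [ 0.4763 -0.2771  0.0852] [ 0.5402 -0.2134  0.0957] 0.0932
 ray circle ((507.5533447265625, -244.7971649169922), 32.37281036376953) mean [ 0.50785068 -0.24459242] px [ 361  125   50   49 1915]
```

View pics/wrist6.png

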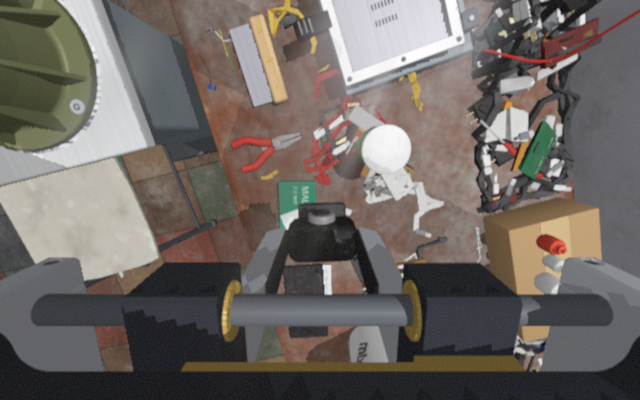

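The whole lid is visible now: centre (0.507, -0.2445), radius 32 mm, z 0.093. Moving above it.

```bash
python3 - <<'E'
from h import *
c=cap('wrist');P=cloud(c);ok=(c['z_map']>0)
s,M=tool()
for x in(.42,.46,.55,.57,.59,.61):
  for y in(-.32,-.29,-.2):
    m=ok&(abs(P[...,0]-x)<.012)&(abs(P[...,1]-y)<.012)&(P[...,2]<.25);print((x,y),P[m][:,2].max().round(3) if m.any() else None,end=' ')
print();go([.507,-.246,.20],77)
E
```

```text
(0.42, -0.32) 0.003 (0.42, -0.29) 0.007 (0.42, -0.2) 0.013 (0.46, -0.32) 0.002 (0.46, -0.29) 0.003 (0.46, -0.2) 0.016 (0.55, -0.32) 0.048 (0.55, -0.29) 0.049 (0.55, -0.2) 0.003 (0.57, -0.32) 0.017 (0.57, -0.29) 0.019 (0.57, -0.2) 0.008 (0.59, -0.32) 0.002 (0.59, -0.29) 0.003 (0.59, -0.2) 0.01 (0.61, -0.32) 0.002 (0.61, -0.29) 0.003 (0.61, -0.2) 0.003 
t 9.6 tcp [ 0.4149 -0.2684  0.2982] yaw 76.24 tilt 0.1
shift units [0.1091 0.2108 0.2453] rows>= 3.0
turn units [-0.0019 -0.0009 -0.0169] rows>= 1.0
```

```bash
python3 -m inch '[{"dx":0.025,"dy":0.05,"dz":0,"wx":0,"wy":0,"wz":-0.017},{"dx":0.045,"dy":0.085,"dz":0.05,"wx":0,"wy":0,"wz":0},{"dx":0.027,"dy":0.053,"dz":0.1,"wx":0,"wy":0,"wz":0},{"dx":0.012,"dy":0.023,"dz":0.07,"wx":0,"wy":0,"wz":0},{"dx":0,"dy":0,"dz":0.025,"wx":0,"wy":0,"wz":0}]'
python3 -m inch '[{"dx":0,"dy":0,"dz":0,"wx":0,"wy":0,"wz":0},{"dx":0,"dy":0,"dz":0,"wx":0,"wy":0,"wz":0}]'
python3 - <<'E'
from h import *
go([.507,-.246,.1295],77)
E
```

```text
time: 10.22
eef_pos: [0.5067, -0.245, 0.199]
ee_rot: [-0.002, 0.782, 0.623, -0.001]
force: [0.4, 0.8, 0.3]
gripper_width: 0.0444
time: 10.48
eef_pos: [0.5069, -0.2463, 0.2026]
ee_rot: [0.001, 0.783, 0.622, 0.0]
force: [0.1, 0.1, 0.5]
gripper_width: 0.0443
t 10.47 tcp [ 0.5069 -0.2463  0.2026] yaw 76.92 tilt 0.11
shift units [ 0.0009 -0.0003  0.1828] rows>= 2.0
turn units [ 0.0025  0.0007 -0.0017] rows>= 1.0
```

```bash
python3 -m inch '[{"dx":0,"dy":0,"dz":0.05,"wx":0,"wy":0,"wz":0},{"dx":0,"dy":0,"dz":0.06,"wx":0,"wy":0,"wz":0},{"dx":0,"dy":0,"dz":0.04,"wx":0,"wy":0,"wz":0},{"dx":0,"dy":0,"dz":0.02,"wx":0,"wy":0,"wz":0},{"dx":0,"dy":0,"dz":0.005,"wx":0,"wy":0,"wz":0}]'
python3 -m inch '[{"dx":0,"dy":0,"dz":0,"wx":0,"wy":0,"wz":0},{"dx":0,"dy":0,"dz":0,"wx":0,"wy":0,"wz":0}]'
python3 - <<'E'
from h import *
go([.507,-.246,.1285],77);print(env.sense()['force'])
cap('scene','s7.png')
c=cap('wrist','w7.png')
E
```

```text
time: 11.1
eef_pos: [0.5069, -0.2461, 0.1315]
ee_rot: [0.0, 0.783, 0.622, 0.0]
force: [-0.2, -0.1, -1.4]
gripper_width: 0.0439
time: 11.35
eef_pos: [0.507, -0.2461, 0.1318]
ee_rot: [0.0, 0.783, 0.622, 0.0]
force: [0.5, -0.3, -0.3]
gripper_width: 0.044
t 11.35 tcp [ 0.507  -0.2461  0.1318] yaw 76.94 tilt 0.05
shift units [ 0.0003 -0.      0.0083] rows>= 1.0
turn units [ 0.0011  0.0003 -0.0014] rows>= 1.0
[ 0.45085057 -0.29327829 -0.30132336]
```

View pics/w7.png

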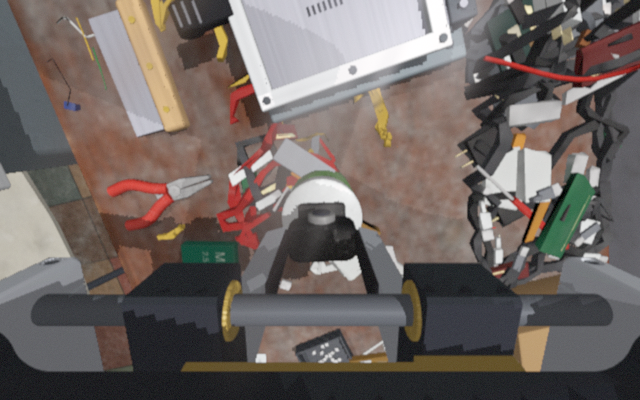

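The lid (columns 283–362) and the camera (around 322) line up. Lowering in 1 mm steps.

```bash
python3 -m inch '[{"dx":0,"dy":0,"dz":0.005,"wx":0,"wy":0,"wz":0},{"dx":0,"dy":0,"dz":0.0025,"wx":0,"wy":0,"wz":0},{"dx":0,"dy":0,"dz":0,"wx":0,"wy":0,"wz":0}]'
python3 -m inch '[{"dx":0,"dy":0,"dz":0.0015,"wx":0,"wy":0,"wz":0},{"dx":0,"dy":0,"dz":0,"wx":0,"wy":0,"wz":0}]'
```

```text
time: 11.82
eef_pos: [0.5068, -0.246, 0.1284]
ee_rot: [0.0, 0.783, 0.622, 0.0]
force: [-0.1, 0.2, 1.8]
gripper_width: 0.0441
time: 12.08
eef_pos: [0.507, -0.2461, 0.1283]
ee_rot: [0.0, 0.783, 0.622, 0.0]
force: [-0.8, 1.6, 7.1]
gripper_width: 0.0441
```

Contact is confirmed at 7 N up. Releasing.

```bash
python3 -m inch '[{"dx":0,"dy":0,"dz":-0.0012,"wx":0,"wy":0,"wz":0},{"dx":0,"dy":0,"dz":0,"wx":0,"wy":0,"wz":0}]'
python3 -m inch '[{"dx":0,"dy":0,"dz":0,"wx":0,"wy":0,"wz":0},{"dx":0,"dy":0,"dz":0,"wx":0,"wy":0,"wz":0},{"dx":0,"dy":0,"dz":0,"wx":0,"wy":0,"wz":0},{"dx":0,"dy":0,"dz":0,"wx":0,"wy":0,"wz":0}]' 0.25
python3 -m inch '[{"dx":0,"dy":0,"dz":-0.03,"wx":0,"wy":0,"wz":0},{"dx":0,"dy":0,"dz":-0.08,"wx":0,"wy":0,"wz":0},{"dx":0,"dy":0,"dz":-0.12,"wx":0,"wy":0,"wz":0},{"dx":0,"dy":0,"dz":-0.1,"wx":0,"wy":0,"wz":0},{"dx":0,"dy":0,"dz":-0.05,"wx":0,"wy":0,"wz":0}]'
python3 -c "
from h import *
cap('wrist','w8.png');go([.45,-.066,.28],5.3)"
```

```text
time: 12.32
eef_pos: [0.5069, -0.246, 0.1283]
ee_rot: [0.0, 0.783, 0.622, 0.0]
force: [-1.0, 0.1, 4.8]
gripper_width: 0.044
time: 12.82
eef_pos: [0.5067, -0.246, 0.128]
ee_rot: [-0.0, 0.783, 0.622, -0.0]
force: [-0.4, -0.1, -0.6]
gripper_width: 0.0703
time: 13.45
eef_pos: [0.507, -0.2461, 0.2835]
ee_rot: [0.002, 0.783, 0.622, 0.001]
force: [-0.1, -0.3, -0.5]
gripper_width: 0.0705
t 13.5 tcp [ 0.5074 -0.2463  0.2853] yaw 76.94 tilt 0.34
shift units [ 0.4067 -0.2417  0.0112] rows>= 4.0
turn units [ 0.0077 -0.0027  1.592 ] rows>= 7.0
```

View pics/w8.png

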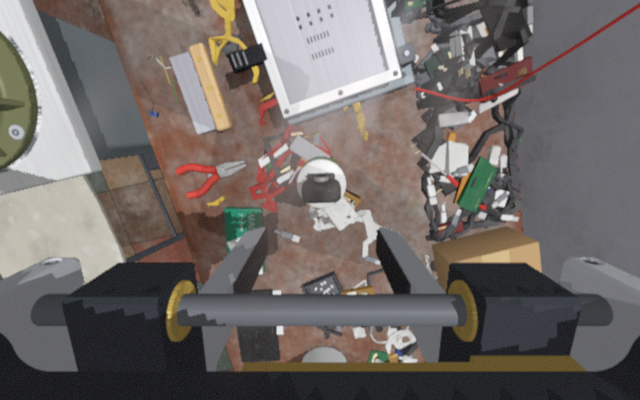

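The camera stands upright on the lid at (322,185), and the tab is at (246,57). Next, check the placement and measure the tab and printer from this view.

```bash
python3 - <<'E'
from h import *
c=cap('wrist');P=cloud(c);im=c['pixels'].astype(int);ok=c['z_map']>0
near=ok&(abs(P[...,0]-.507)<.045)&(abs(P[...,1]+.245)<.045)
L=near&(abs(P[...,2]-.093)<.005);H=near&(P[...,2]>.135)&(P[...,2]<.15)
r=P[L];print('lid',cv2.minEnclosingCircle((r[:,:2]*1000).astype(np.float32)))
h=P[H];print('head top',len(h),np.median(h[:,2]),cv2.minAreaRect((h[:,:2]*1000).astype(np.float32)))
fr=ok&(abs(P[...,2]-.057)<.008)&(im.min(2)>170)&(abs(P[...,0]-.55)<.13)&(abs(P[...,1]+.06)<.13)
cn=max(cv2.findContours(fr.astype(np.uint8),0,1)[0],key=cv2.contourArea);bx=cv2.boxPoints(cv2.minAreaRect(cn));print('frame',fr.sum(),np.median(P[fr][:,2]),[ray(c,*b,.057)[:2].round(4) for b in bx])
tb=ok&(P[...,2]>.03)&(im.max(2)<70)&(abs(P[...,1]+.068)<.04)&(P[...,0]>.42)&(P[...,0]<.475)
n_,l,st,ce=cv2.connectedComponentsWithStats(tb.astype(np.uint8));k=1+np.argmax(st[1:,4]);q=P[l==k]
print('tab',len(q),st[k],q.min(0).round(4),q.max(0).round(4),cv2.minAreaRect((q[:,:2]*1000).astype(np.float32)),np.percentile(q[:,2],[5,50,95]))
cv2.imwrite('pics/w8c.png',cv2.resize(c['pixels'][30:90,205:285,::-1],None,fx=9,fy=9,interpolation=2))
E
```

```text
lid ((508.163818359375, -245.34315490722656), 32.059959411621094)
head top 832 0.14134999970781983 ((508.5283203125, -244.6656494140625), (29.558223724365234, 45.4202766418457), 77.9978256225586)
frame 9572 0.05021702961111432 [array([ 0.4647, -0.0065]), array([0.6232, 0.0039]), array([ 0.6507, -0.137 ]), array([ 0.478, -0.153])]
tab 541 [227  44  38  29 541] [ 0.4278 -0.0829  0.0447] [ 0.4745 -0.0574  0.0648] ((450.72088623046875, -70.28836822509766), (46.78324890136719, 22.179811477661133), 6.137617111206055) [0.05266785 0.05850237 0.06294551]
```

View pics/w8c.png

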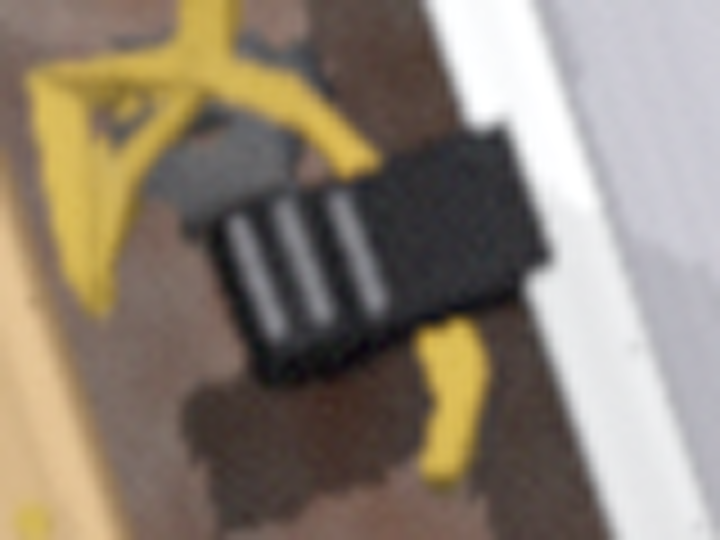

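The camera's offset from the lid centre is under 1 mm and its head-top is at 0.141. The tab's disc centre is about (0.438, -0.071), with the printer yaw around 6°. Turning and moving above the tab.

```bash
python3 -m inch '[{"dx":0.06,"dy":-0.035,"dz":0,"wx":0,"wy":0,"wz":0},{"dx":0.12,"dy":-0.07,"dz":0,"wx":0,"wy":0,"wz":0},{"dx":0.12,"dy":-0.07,"dz":0,"wx":0,"wy":0,"wz":0},{"dx":0.08,"dy":-0.05,"dz":0,"wx":0,"wy":0,"wz":0},{"dx":0.027,"dy":-0.017,"dz":0,"wx":0,"wy":0,"wz":0}]' 0.4
python3 -m inch '[{"dx":0,"dy":0,"dz":0,"wx":0,"wy":0,"wz":0.2},{"dx":0,"dy":0,"dz":0,"wx":0,"wy":0,"wz":0.22},{"dx":0,"dy":0,"dz":0,"wx":0,"wy":0,"wz":0.22},{"dx":0,"dy":0,"dz":0,"wx":0,"wy":0,"wz":0.22},{"dx":0,"dy":0,"dz":0,"wx":0,"wy":0,"wz":0.22}]'
python3 -m inch '[{"dx":0,"dy":0,"dz":0,"wx":0,"wy":0,"wz":0.22},{"dx":0,"dy":0,"dz":0,"wx":0,"wy":0,"wz":0.2},{"dx":0,"dy":0,"dz":0,"wx":0,"wy":0,"wz":0.09},{"dx":0,"dy":0,"dz":0,"wx":0,"wy":0,"wz":0},{"dx":0,"dy":0,"dz":0,"wx":0,"wy":0,"wz":0}]'
python3 - <<'E'
from h import *
go([.4378,-.071,.15],6)
c=cap('wrist','w9.png');P=cloud(c);im=c['pixels'].astype(int);ok=c['z_map']>0
tb=ok&(P[...,2]>.03)&(P[...,2]<.075)&(im.max(2)<70)&(abs(P[...,1]+.068)<.04)&(P[...,0]>.42)&(P[...,0]<.475)
n_,l,st,ce=cv2.connectedComponentsWithStats(tb.astype(np.uint8));k=1+np.argmax(st[1:,4]);q=P[l==k]
print('tab',len(q),st[k],q.min(0).round(4),q.max(0).round(4),cv2.minAreaRect((q[:,:2]*1000).astype(np.float32)))
E
```

```text
time: 14.18
eef_pos: [0.4486, -0.0641, 0.2799]
ee_rot: [-0.0, 0.782, 0.623, -0.0]
force: [0.3, -0.9, 0.0]
gripper_width: 0.0564
time: 14.8
eef_pos: [0.4494, -0.0662, 0.2795]
ee_rot: [-0.0, 0.97, 0.242, -0.0]
force: [0.2, 0.2, -0.1]
gripper_width: 0.0564
time: 15.42
eef_pos: [0.4493, -0.0659, 0.2798]
ee_rot: [-0.0, 0.999, 0.048, -0.0]
force: [-0.6, 0.5, 0.0]
gripper_width: 0.056
t 15.43 tcp [ 0.4493 -0.0659  0.2798] yaw 5.46 tilt 0.03
shift units [-0.0297  0.0101  0.3246] rows>= 3.0
turn units [-0.0001  0.0006 -0.012 ] rows>= 1.0
tab 2 [321 195   2   1   2] [ 0.4306 -0.0691  0.0603] [ 0.4307 -0.0677  0.0603] ((430.67730712890625, -68.40339660644531), (1.4084081649780273, 0.0), 95.62803649902344)
```

View pics/w9.png

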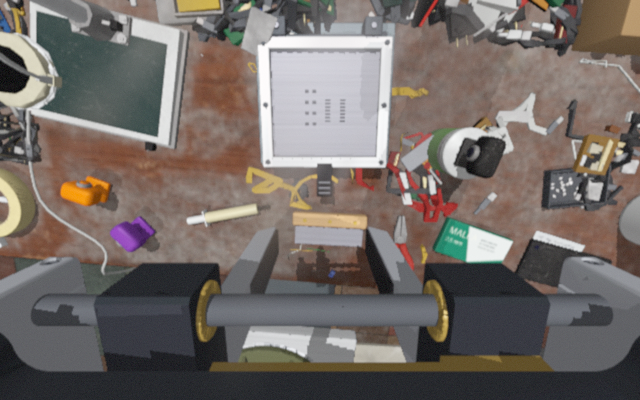

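```bash
python3 - <<'E'
from h import *
c=cap('wrist');P=cloud(c);im=c['pixels'].astype(int);ok=c['z_map']>0
tb=ok&(P[...,2]>.035)&(P[...,2]<.075)&(im.max(2)<140)&(abs(P[...,1]+.068)<.03)&(P[...,0]>.41)&(P[...,0]<.478)
n_,l,st,ce=cv2.connectedComponentsWithStats(tb.astype(np.uint8));k=1+np.argmax(st[1:,4]);q=P[l==k]
print('tab',len(q),st[k],q.min(0).round(4),q.max(0).round(4),cv2.minAreaRect((q[:,:2]*1000).astype(np.float32)))
fr=ok&(P[...,2]>.045)&(P[...,2]<.07)&(im.min(2)>170)&(abs(P[...,0]-.55)<.14)&(abs(P[...,1]+.06)<.14)
cn=max(cv2.findContours(fr.astype(np.uint8),0,1)[0],key=cv2.contourArea);b=cv2.boundingRect(cn);bx=cv2.boxPoints(cv2.minAreaRect(cn));print('frame',np.median(P[fr][:,2]),b,[ray(c,*b,.057)[:2].round(4) for b in bx])
# what lies under the fingers
for dy in(-.045,-.03,.03,.045):
    m=ok&(abs(P[...,0]-.438)<.012)&(abs(P[...,1]+.071-dy)<.008);print(dy,P[m][:,2].max().round(3))
E
```

```text
tab 474 [317 164  16  33 474] [ 0.4272 -0.0817  0.0527] [ 0.4749 -0.0584  0.0651] ((451.1448974609375, -70.48787689208984), (46.74675750732422, 20.8895263671875), 5.146668434143066)
frame 0.049911439077679254 (242, 19, 151, 148) [array([0.4617, 0.0544]), array([0.6443, 0.0488]), array([ 0.6528, -0.1362]), array([ 0.4701, -0.1533])]
-0.045 0.004
-0.03 0.383
0.03 0.39
0.045 0.012
```

```bash
python3 -m inch '[{"dx":-0.027,"dy":0.012,"dz":0.06,"wx":0,"wy":0,"wz":0},{"dx":0,"dy":0,"dz":0.13,"wx":0,"wy":0,"wz":0},{"dx":0,"dy":0,"dz":0.12,"wx":0,"wy":0,"wz":0},{"dx":0,"dy":0,"dz":0.06,"wx":0,"wy":0,"wz":0},{"dx":0,"dy":0,"dz":0.03,"wx":0,"wy":0,"wz":0}]'
python3 -m inch '[{"dx":0,"dy":0,"dz":0,"wx":0,"wy":0,"wz":0},{"dx":0,"dy":0,"dz":0,"wx":0,"wy":0,"wz":0}]'
python3 - <<'E'
from h import *
go([.4388,-.0717,.055],5.5)
c=cap('wrist','w10.png');P=cloud(c);im=c['pixels'].astype(int);ok=c['z_map']>0
tb=ok&(P[...,2]>.035)&(P[...,2]<.075)&(im.max(2)<140)&(abs(P[...,1]+.068)<.03)&(P[...,0]>.41)&(P[...,0]<.478)
n_,l,st,ce=cv2.connectedComponentsWithStats(tb.astype(np.uint8));k=1+np.argmax(st[1:,4]);q=P[l==k]
print('tab',len(q),st[k],q.min(0).round(4),q.max(0).round(4),cv2.minAreaRect((q[:,:2]*1000).astype(np.float32)))
E
```

```text
time: 16.15
eef_pos: [0.4386, -0.0713, 0.1191]
ee_rot: [-0.0, 0.999, 0.047, -0.001]
force: [-0.2, 0.3, 0.4]
gripper_width: 0.0559
time: 16.4
eef_pos: [0.4395, -0.0714, 0.1212]
ee_rot: [0.0, 0.999, 0.047, 0.001]
force: [0.5, 0.3, -0.7]
gripper_width: 0.0566
t 16.4 tcp [ 0.4395 -0.0714  0.1212] yaw 5.4 tilt 0.1
shift units [-0.0022  0.0005  0.1654] rows>= 2.0
turn units [ 0.0007 -0.0021 -0.0022] rows>= 1.0
tab 1236 [ 308  173   25   52 1236] [ 0.4282 -0.0823  0.0556] [ 0.4755 -0.0579  0.0648] ((451.9127502441406, -69.936279296875), (46.006187438964844, 21.138179779052734), 5.094850540161133)
```

View pics/w10.png

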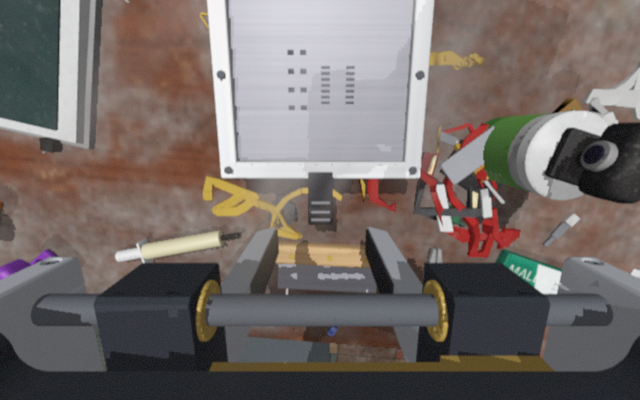

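The tab at (320,198) is centred between the fingers and the squeegee is clear. Descending.

```bash
python3 -m inch '[{"dx":0,"dy":0,"dz":0.045,"wx":0,"wy":0,"wz":0},{"dx":0,"dy":0,"dz":0.055,"wx":0,"wy":0,"wz":0},{"dx":0,"dy":0,"dz":0.04,"wx":0,"wy":0,"wz":0},{"dx":0,"dy":0,"dz":0.02,"wx":0,"wy":0,"wz":0},{"dx":0,"dy":0,"dz":0.005,"wx":0,"wy":0,"wz":0}]'
python3 -m inch '[{"dx":0,"dy":0,"dz":0,"wx":0,"wy":0,"wz":0},{"dx":0,"dy":0,"dz":0,"wx":0,"wy":0,"wz":0}]'
python3 - <<'E'
from h import *
go([.4396,-.071,.055],5.4);cap('wrist','w11.png')
E
```

```text
time: 17.08
eef_pos: [0.4392, -0.0714, 0.0544]
ee_rot: [0.0, 0.999, 0.047, 0.0]
force: [0.0, 0.1, 0.0]
gripper_width: 0.0562
time: 17.32
eef_pos: [0.4393, -0.0714, 0.0546]
ee_rot: [0.0, 0.999, 0.047, 0.0]
force: [-0.4, -0.2, 0.3]
gripper_width: 0.0567
t 17.32 tcp [ 0.4393 -0.0714  0.0546] yaw 5.39 tilt 0.05
shift units [ 0.0009 -0.0008 -0.0009] rows>= 1.0
turn units [ 0.0004 -0.0011 -0.0003] rows>= 1.0
```

View pics/w11.png

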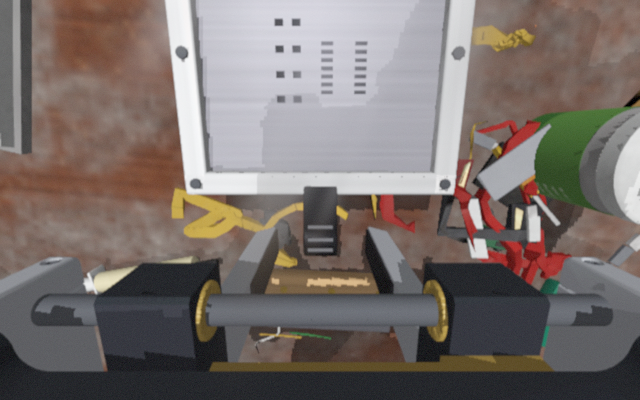

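```bash
python3 -m inch '[{"dx":0,"dy":0,"dz":0,"wx":0,"wy":0,"wz":0},{"dx":0,"dy":0,"dz":0,"wx":0,"wy":0,"wz":0},{"dx":0,"dy":0,"dz":0,"wx":0,"wy":0,"wz":0},{"dx":0,"dy":0,"dz":0,"wx":0,"wy":0,"wz":0},{"dx":0,"dy":0,"dz":0,"wx":0,"wy":0,"wz":0}]' 1 20
python3 - <<'E'
import numpy as np
t=np.radians(np.r_[0,1,np.arange(3,40,2.5),39.5,40]);x=.4875*(1-np.cos(t));z=.4875*np.sin(t)
for a,b,c in zip(np.degrees(t[1:]),np.diff(x),np.diff(z)):print(round(a,1),round(b,4),round(-c,4))
E
```

```text
time: 18.0
eef_pos: [0.4389, -0.0705, 0.0541]
ee_rot: [-0.001, 0.999, 0.047, -0.0]
force: [0.1, 7.8, 2.5]
gripper_width: 0.0213
1.0 0.0001 -0.0085
3.0 0.0006 -0.017
5.5 0.0016 -0.0212
8.0 0.0025 -0.0211
10.5 0.0034 -0.021
13.0 0.0043 -0.0208
15.5 0.0052 -0.0206
18.0 0.0061 -0.0204
20.5 0.007 -0.0201
23.0 0.0079 -0.0198
25.5 0.0087 -0.0194
28.0 0.0096 -0.019
30.5 0.0104 -0.0186
33.0 0.0112 -0.0181
35.5 0.012 -0.0176
38.0 0.0127 -0.017
39.5 0.008 -0.01
40.0 0.0027 -0.0033
```

Gripped: width 21 mm against a 22 mm tab. There's a 7.8 N side load, so I'll ease the tool 1 mm toward +y and then lift along the arc.

```bash
python3 -m inch '[{"dx":0,"dy":-0.002,"dz":0,"wx":0,"wy":0,"wz":0},{"dx":0,"dy":0,"dz":0,"wx":0,"wy":0,"wz":0}]'
python3 -m inch '[{"dx":0.0001,"dy":0,"dz":-0.0085,"wx":0,"wy":0,"wz":0},{"dx":0.0006,"dy":0,"dz":-0.017,"wx":0,"wy":0,"wz":0},{"dx":0.0016,"dy":0,"dz":-0.0212,"wx":0,"wy":0,"wz":0},{"dx":0.0025,"dy":0,"dz":-0.0211,"wx":0,"wy":0,"wz":0},{"dx":0,"dy":0,"dz":0,"wx":0,"wy":0,"wz":0}]'
```

```text
time: 18.25
eef_pos: [0.4388, -0.0704, 0.0541]
ee_rot: [-0.0, 0.999, 0.047, -0.0]
force: [-0.3, 3.5, 0.3]
gripper_width: 0.0211
time: 18.88
eef_pos: [0.4414, -0.0702, 0.0821]
ee_rot: [-0.0, 0.999, 0.047, 0.001]
force: [4.5, 4.1, -3.3]
gripper_width: 0.0216
```

```bash
python3 -c "
from h import *
cap('wrist','w12.png');cap('top','t12.png');print(env.sense()['wrist_torque'])"
```

```text
[ 0.78640804 -0.80477736  0.03964735]
```

View pics/w12.png

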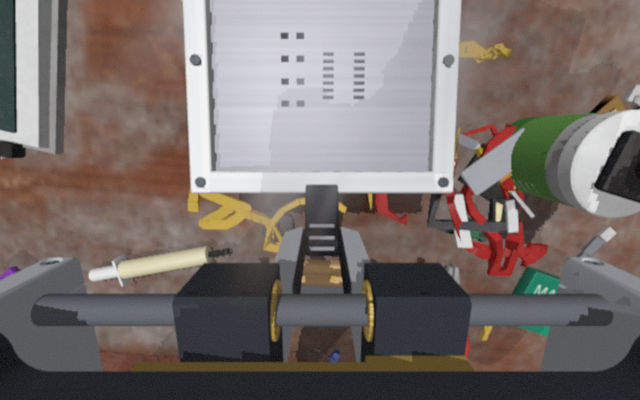

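The tab is between the fingers and the frame is lifting (about 8°) with small forces. Carrying on.

```bash
python3 -m inch '[{"dx":0.0034,"dy":0,"dz":-0.021,"wx":0,"wy":0,"wz":0},{"dx":0.0043,"dy":0,"dz":-0.0208,"wx":0,"wy":0,"wz":0},{"dx":0.0052,"dy":0,"dz":-0.0206,"wx":0,"wy":0,"wz":0},{"dx":0.0061,"dy":0,"dz":-0.0204,"wx":0,"wy":0,"wz":0},{"dx":0.007,"dy":0,"dz":-0.0201,"wx":0,"wy":0,"wz":0}]'
python3 -m inch '[{"dx":0,"dy":0,"dz":0,"wx":0,"wy":0,"wz":0},{"dx":0,"dy":0,"dz":0,"wx":0,"wy":0,"wz":0}]'
```

```text
time: 19.6
eef_pos: [0.4517, -0.0692, 0.123]
ee_rot: [-0.0, 0.999, 0.047, 0.001]
force: [6.6, 2.8, -6.0]
gripper_width: 0.0213
time: 19.85
eef_pos: [0.4515, -0.0692, 0.1227]
ee_rot: [-0.0, 0.999, 0.047, 0.001]
force: [5.5, 3.1, -4.0]
gripper_width: 0.0213
```

```bash
python3 -m inch '[{"dx":0.009,"dy":0,"dz":-0.0198,"wx":0,"wy":0,"wz":0},{"dx":0.0097,"dy":0,"dz":-0.0194,"wx":0,"wy":0,"wz":0},{"dx":0.0096,"dy":0,"dz":-0.019,"wx":0,"wy":0,"wz":0},{"dx":0.0104,"dy":0,"dz":-0.0186,"wx":0,"wy":0,"wz":0},{"dx":0.0112,"dy":0,"dz":-0.0181,"wx":0,"wy":0,"wz":0}]'
python3 -m inch '[{"dx":0.012,"dy":0,"dz":-0.0176,"wx":0,"wy":0,"wz":0},{"dx":0.0127,"dy":0,"dz":-0.017,"wx":0,"wy":0,"wz":0},{"dx":0.008,"dy":0,"dz":-0.01,"wx":0,"wy":0,"wz":0},{"dx":0.0027,"dy":0,"dz":-0.0033,"wx":0,"wy":0,"wz":0},{"dx":0,"dy":0,"dz":0,"wx":0,"wy":0,"wz":0}]'
python3 - <<'E'
from h import *
s=env.sense();print(s['eef_pos'],s['force'],np.degrees(np.arcsin((s['eef_pos'][2]-.0541)/.195)))
c=cap('wrist','w13.png');P=cloud(c);im=c['pixels'].astype(int)
fr=(c['z_map']>0)&(im.min(2)>150)&(P[...,2]>.06)&(P[...,2]<.2)&(abs(P[...,1]+.06)<.1)&(P[...,0]>.45)&(P[...,0]<.66)
q=P[fr];m=q.mean(0);u,S,v=np.linalg.svd(q-m,full_matrices=False);n=v[2]*np.sign(v[2][2]);print('frame plane',len(q),S,np.degrees(np.arccos(n[2])))
cap('top','t13.png');cap('scene','s13.png')
E
```

```text
time: 20.48
eef_pos: [0.4714, -0.0674, 0.1608]
ee_rot: [-0.0, 0.999, 0.047, 0.0]
force: [4.6, 3.3, -6.3]
gripper_width: 0.0209
time: 21.1
eef_pos: [0.4853, -0.0661, 0.1796]
ee_rot: [-0.0, 0.999, 0.047, -0.0]
force: [3.8, 4.1, -6.6]
gripper_width: 0.0212
[ 0.48527326 -0.06606125  0.17958574] [ 3.84754303  4.12069288 -6.55187352] 40.05454548513369
frame plane 31310 [9.21721861 8.4871391  0.90721102] 38.578367864686875
```

View pics/w13.png

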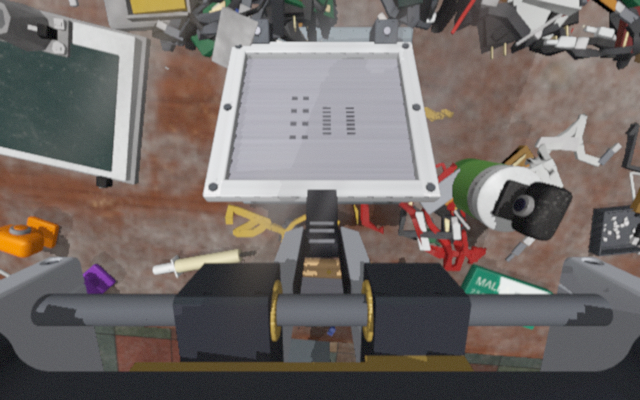

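View pics/t13.png

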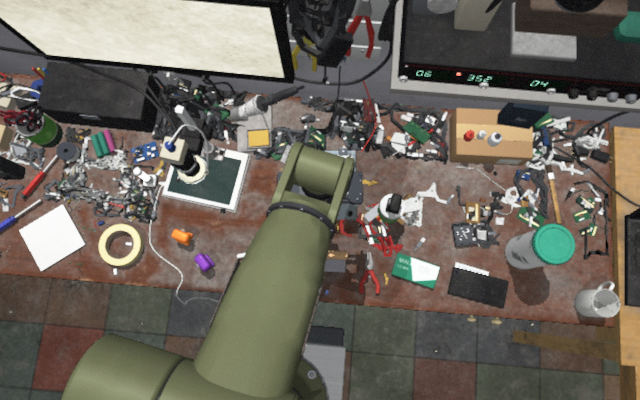

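The frame is at about 39–40° and held, and the camera stands on the lid at (525,203). Holding for over 2 s, then a final check.

```bash
for i in 1 2 3 4 5; do python3 -m inch '[{"dx":0,"dy":0,"dz":0,"wx":0,"wy":0,"wz":0},{"dx":0,"dy":0,"dz":0,"wx":0,"wy":0,"wz":0},{"dx":0,"dy":0,"dz":0,"wx":0,"wy":0,"wz":0},{"dx":0,"dy":0,"dz":0,"wx":0,"wy":0,"wz":0},{"dx":0,"dy":0,"dz":0,"wx":0,"wy":0,"wz":0}]'|head -2|tr '\n' ' '; done; echo
python3 - <<'E'
from h import *
s=env.sense();print(s['force'],s['gripper_width'],np.degrees(np.arcsin((s['eef_pos'][2]-.0541)/.195)))
c=cap('wrist');P=cloud(c);ok=c['z_map']>0
near=ok&(abs(P[...,0]-.507)<.045)&(abs(P[...,1]+.245)<.045)
L=near&(abs(P[...,2]-.093)<.005);H=near&(P[...,2]>.135)&(P[...,2]<.15)
print('lid',cv2.minEnclosingCircle((P[L][:,:2]*1000).astype(np.float32)))
h=P[H];print('head',np.median(h[:,2]),cv2.minAreaRect((h[:,:2]*1000).astype(np.float32)))
E
```

```text
time: 21.88 eef_pos: [0.4852, -0.0661, 0.1795] time: 22.5 eef_pos: [0.4851, -0.0661, 0.1794] time: 23.12 eef_pos: [0.4851, -0.0661, 0.1795] time: 23.75 eef_pos: [0.4852, -0.0661, 0.1794] time: 24.38 eef_pos: [0.4852, -0.0661, 0.1794] 
[ 4.18384762  3.99555544 -7.191815  ] 0.02130871733293685 40.00200229324595
lid ((508.5718994140625, -245.24273681640625), 32.441009521484375)
head 0.14127675490675662 ((508.74346923828125, -244.12342834472656), (29.556289672851562, 45.57539749145508), 78.68775939941406)
```

```bash
python3 -c "
from station import env
print(env.finish_job())"
```

```text
the job is handed in; nothing more can be done
None
```

The job is handed in at about 24 s of the 64 s allowed, with the gripper still holding the stencil frame at about 40 degrees. No verdict was reported.

**Web camera:** I stood it upright on the middle of the tin's white lid with its lens toward the board, and let go. The last check put its head about 1 mm from the lid's centre, with the head's top at 0.141 m. The lens faces about 78°, and the board lies at about 77°. The tin moved less than 1 mm by my measurements.

**Stencil frame:** I gripped the black tab with a 20 N grip setting and raised the frame slowly along its arc, then held it for more than 3 s. The tool did not drift more than about 0.2 mm during the hold. The load on the wrist was about 9 N.

**Disagreements:**
- The frame angle came out at 40.0° from the tool height and 38.6° from a plane fitted to the frame in the wrist view. Both are within the 6° tolerance.
- The top and wrist cameras disagreed by about 3 mm on the lid and web camera positions. I leaned mainly on the wrist view.

**Other items:** I did not measure the positions of the squeegee, syringe, cutters, tray or pack at the end. In the last pictures, those in view looked undisturbed.

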